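Seat the coral ramekin in the kitchen scale's dished cradle

TASK

The coral ramekin is to be weighed empty before it is filled. Pick it up and lower it gently in the gripper, never dropping it, into the dished cradle on top of the gray kitchen scale, so that its rounded base sits fully home, centred and upright, then let go. Leave the slate-blue ramekin where it stands.

Things in the scene. Friction and masses are not known exactly. Their poses are not given: they have to be found in the camera images.
- coral_mid (a point): Centre (half-way up, on the axis) of the coral ceramic ramekin: a loose round open cup, 62 mm outer diameter, 70 mm tall, about 0.2 kg, standing on the counter with this point 35 mm above it. Side straight from 20 mm above the underside to the rim; below, it rounds in to a flat foot 32 mm across. Local z: its axis, up. Grip it across the straight side, at or above mid-height; any yaw.
- slate_mid (a point): Centre of the slate-blue ramekin, same shape and size as the coral one; leave it alone. The two may stand in either order.
- scale: Gray kitchen scale, fixed, 135 mm square; origin at the centre of its underside, z up. On top, on the origin's axis: a plate 110 mm across (top 98 mm up) and on it a cone-shaped dish, the cradle: smooth inner floor about 42 mm across, 102 mm up, flaring to a rim 66 mm inside, 74 mm outside, 114 mm up. A seated ramekin's foot is on this floor, its centre 137 mm up.

How it is judged:
By the outcome, as a careful person would: the job done as asked, in the order asked, and still so for the second after the job is handed in, with the robot touching nothing.
It also fails if it takes over 38 s, if anything falls off the work surface, if the arm or the gripper's body presses on something with over 40 N, if the wrist force passes 120 N, or if a joint passes its speed limit or range.

ROBOT

A 7-joint arm with a two-finger parallel gripper is mounted at the origin on the work surface. World frame = base frame: x ahead of the robot, y to its left, z up, the work surface at z = 0. Lengths are in m, angles in rad, forces in N, time in s.
With the tool pointing down it reaches from about 0.425 to 0.925 m from the base axis. Payload 6.8 kg.
Tool frame: the origin (TCP) lies at the very end of the fingers, on their centre line; the grasp point (between the pads) lies 19 mm behind it; z points along the fingers, y is the line along which they close (so a half turn about z gives the same grasp; the last joint's range is limited). The gripper opens to 85 mm and grips with 20 to 120 N. Pads are 22 mm wide; open, the fingers measure 114 mm over their backs; the gripper's body (76 mm by 85 mm) begins 54 mm behind the grasp point. The pads swing forward as they close: fully open they stand 13 mm farther back than shut.
Start: joints at [-1.432, 0.477, 0.022, 1.555, -0.011, 1.109, -0.083], TCP at [0.165, 0.655, 0.231] pointing down, gripper open.
Joint ranges: [-2.96, 2.96], [-0.34, 2.1], [-1.41, 1.46], [0.24, 2.44], [-1.37, 4.51], [0.17, 1.92], [-2.96, 2.96]. Speed limits (rad/s): [2.39, 2.39, 3.14, 3.14, 3.14, 3.14, 3.14].

INTERFACE

Orientations are given as a rotation vector (axis times angle).
In Python, from bench import monitor, optics, r gives the robot as it stands.
- The arm moves only by the shell command python3 -m crank 'ROWS' [OPENING] [FORCE]. ROWS is JSON, a list of rows, each a list of 2 entries, a list of its own where there are three numbers: the shift along the tool's x, y, z in cm, then the turn, a rotation vector about the tool's x, y, z in rad. A call has 1 to 5 rows; each row shifts and turns the commanded pose from where the row before left it, along the tool's axes as they then stand; what a row does not reach is not made up. A row lasts 1/10 s, in which the tool goes at most 50 mm and 8.59 degrees, less where a joint would pass 70% of its speed; a pose out of reach is approached as far as the arm can. A call is refused whole if a number of a shift passes 5 or a number of a turn 0.15, either way. A call with a gripper value outside its range is refused whole. OPENING is the finger opening in cm, from 0 to 8.54, set as the call begins (- or left out, the last holds). The fingers move at their own pace and stop on an object; FORCE is the grip in N (left out, the last holds). Time passes only in rows, so rows that do not move let the fingers close. It gives the time, the measured TCP pose, the force, the opening and the grip force at its end, in the units of the state.
- monitor.get_obs(): the state, without advancing time (a new reading comes with each control period).
- optics.grab_frame(name): name is "scene" or "top" or "wrist"; returns (picture, depth): 384x512x3 uint8, red, green, blue; 384x512 float32, m along the optical axis (not along the pixel's ray), 0 where there is no reading.
- optics.camera_model(name): a dict with "vertical_fov" (degrees; the focal length in pixels is half the picture's height over the tangent of half this angle, whatever the lens; pixels are square), "cx", "cy" (the principal point, pixels), "R" (3x3) and "t" (3): a world point X has camera coordinates R X + t; the wrist camera has in their place "hand_eye" (4x4, takes a point from camera to tool coordinates, whose origin is the TCP and whose axes are the flange's). Camera axes: x right, y down, z forward; pixel columns grow to the right and rows downward; lengths in m; the calibration is good to about 2 mm. The wrist camera is an equidistant fisheye: a pixel r from the principal point sees the ray r / f radians off the axis. A picture is of the moment at which its call begins: read the wrist's pose just before it. camera_model takes no time and is no camera call.
- r.hand_in(): hands the job in; it is judged then, once.
The state is a dict: "clock": time; "joints": joint angles; "qvel": joint speeds; "tau": joint torques, N m; "tcp_pos": TCP position; "orientation": TCP orientation; "contact_force": force on the tool from outside, world axes, zero at the start; "moment": the same for the moment, N m; "grip_width": finger opening in m; "gripper_force": force on a finger pad.
Only numpy, scipy, OpenCV 4.12 (cv2) and the standard library are available. Lean on these libraries where they do the work, as an engineer would, in place of code of your own. Each camera call takes 0.05 s, during which the arm holds its last target. There are 200 camera calls.

## Working session

There is one attempt and no reset: what is moved stays moved. The work goes in short steps, Python scripts to look and compute and a shell command to move; the robot and the scene stay as the last step left them, time stands still between calls to the robot, and variables do not carry over. Pictures are saved under pics/ and viewed, at most 10 in all, crops included, and the job is handed in when it is done.

```bash
ls; mkdir -p pics
python3 - <<'E'
from bench import monitor, optics
import cv2,numpy as np
s=monitor.get_obs()
for k in s: print(k,s[k])
ims=[]
for n in ("scene","top"):
    im,d=optics.grab_frame(n); np.savez(f"pics/{n}0.npz",im=im,d=d)
    m=optics.camera_model(n); print(n,m)
    cv2.imwrite(f"pics/{n}0.png",im[:,:,::-1])
print(optics.camera_model("wrist"))
E
```

```text
pics
clock 0.0
joints [-1.4321164   0.47784057  0.0223548   1.55643237 -0.01147298  1.10932038
 -0.08307095]
qvel [-7.73429398e-06 -5.30512669e-04  7.01930416e-04  9.56579846e-04
  3.61651334e-03 -9.13347315e-04 -9.25866689e-04]
tau [ 1.85902776e-03 -5.96444857e+01  1.60816435e+00 -2.81184822e+01
  1.22769971e-02  9.44226631e-03  3.81025473e-05]
tcp_pos [0.16477769 0.65396975 0.23030696]
orientation [-3.86573473e-01 -3.11765693e+00  2.93947733e-03]
contact_force [-0.27812942 -0.25531895  0.04538239]
moment [0.01244108 0.06867958 0.06366269]
gripper_force 0.0
grip_width 0.08515856940025467
scene {'vertical_fov': 42.90701613537259, 'cx': 259.3880284082398, 'cy': 196.93623727160244, 'R': array([[-0.5453058 ,  0.83816669,  0.01087126],
       [ 0.73014705,  0.4813194 , -0.48499167],
       [-0.41173641, -0.25653115, -0.8744512 ]]), 't': array([ 0.31470008, -0.35995574,  1.27848191])}
top {'vertical_fov': 51.7790983475778, 'cx': 258.0374489604984, 'cy': 189.8643746077909, 'R': array([[-0.01339573, -0.99970086,  0.02046316],
       [-0.98424259,  0.00957446, -0.176564  ],
       [ 0.17631526, -0.02250592, -0.98407643]]), 't': array([-0.00225851,  0.52158932,  0.74021078])}
{'vertical_fov': 65.70646984690485, 'cx': 256.6865674125607, 'cy': 193.60318841334296, 'hand_eye': array([[-8.86918151e-04, -9.45454505e-01, -3.25752961e-01,
         8.38945289e-02],
       [ 9.99999044e-01, -4.92940794e-04, -1.29197355e-03,
        -2.33219559e-04],
       [ 1.06092529e-03, -3.25753795e-01,  9.45454039e-01,
        -1.43069645e-01],
       [ 0.00000000e+00,  0.00000000e+00,  0.00000000e+00,
         1.00000000e+00]])}
```

View pics/scene0.png

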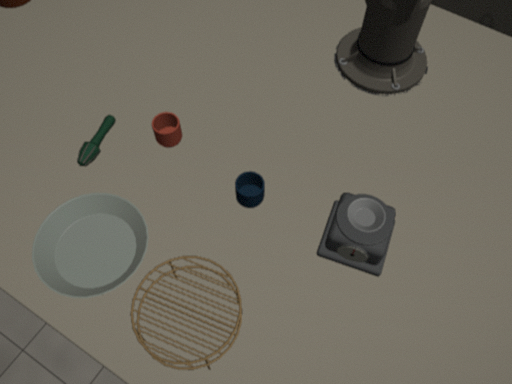

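View pics/top0.png

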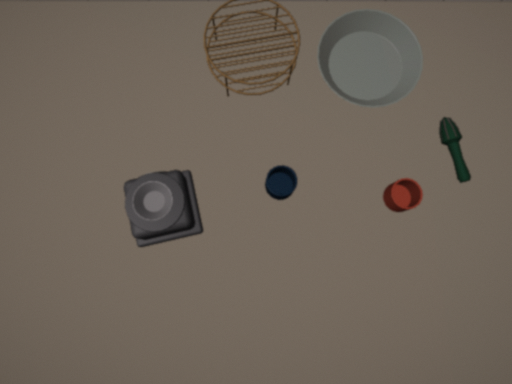

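The scene view shows coral at (167,130), slate at (250,190) and the scale dish at (364,215). In the top view coral is at (402,195), slate at (281,182) and the dish at (155,202). Next I measure from depth and from mask rays.

```bash
cat > h.py <<'E'
import numpy as np,cv2
from scipy.optimize import least_squares
from bench import optics,monitor
def cloud(n,d):
    m=optics.camera_model(n); f=192/np.tan(np.radians(m["vertical_fov"]/2))
    v,u=np.mgrid[:384,:512]; c=np.dstack([(u-m["cx"])/f*d,(v-m["cy"])/f*d,d])
    return (c-m["t"])@m["R"]
def ray(n,uv,z):
    m=optics.camera_model(n); f=192/np.tan(np.radians(m["vertical_fov"]/2)); uv=np.atleast_2d(uv).astype(float)
    c=np.c_[(uv-[m["cx"],m["cy"]])/f,np.ones(len(uv))]@m["R"]; o=-m["R"].T@m["t"]
    return o+c*((z-o[2])/c[:,2])[:,None]
def circ(p,r=None):
    f=lambda q:np.hypot(p[:,0]-q[0],p[:,1]-q[1])-(q[2] if r is None else r)
    q0=np.r_[(p[:,:2].min(0)+p[:,:2].max(0))/2,0.03]
    return least_squares(f,q0 if r is None else q0[:2],loss="soft_l1",f_scale=.001).x
def masks(im):
    a=cv2.cvtColor(im,cv2.COLOR_RGB2HSV).astype(int); H,S,V=a[...,0],a[...,1],a[...,2]
    return {"coral":((H<8)|(H>172))&(S>130)&(V>50),"slate":(H>95)&(H<125)&(S>110)}
def big(m):
    n,l,s,c=cv2.connectedComponentsWithStats(m.astype(np.uint8)); i=1+s[1:,4].argmax(); return l==i,s[i]
E
python3 - <<'E'
from h import *
for n in("scene","top"):
    z=np.load(f"pics/{n}0.npz"); im,d=z["im"],z["d"]; P=cloud(n,d)
    print(n,"table z",np.median(P[...,2][d>0]))
    for k,m in masks(im).items():
        if n=="scene": m[:60,:60]=0
        b,s=big(m); p=P[b&(d>0)]; top=p[(p[:,2]>.06)]
        print(k,s,np.percentile(p[:,2],[1,50,99]).round(4),len(top))
        print(" rim circ",circ(top).round(4), "minmax",top.min(0).round(4),top.max(0).round(4))
        up=p[(p[:,2]>.02)]; print(" box", (up.min(0)+up.max(0))/2)
        h=cv2.convexHull(np.argwhere(b)[:,::-1].astype(np.int32))[:,0]
        for zz in(0.0,.07): q=ray(n,h,zz); print("  hull@",zz,q.min(0).round(4),q.max(0).round(4))
    if n=="top": box=(slice(160,255),slice(110,210))
    else: box=(slice(180,280),slice(310,405))
    p=P[box].reshape(-1,3); 
    print("scale hist",np.histogram(p[:,2],bins=np.arange(-.005,.13,.005)))
    t=p[(p[:,2]>.109)&(p[:,2]<.12)]; print("dish",len(t),circ(t).round(4),(t.min(0)+t.max(0))/2)
    t=p[(p[:,2]>.093)&(p[:,2]<.12)]; print("plate",len(t),(t.min(0)+t.max(0))/2,np.ptp(t,axis=0))
E
```

```text
scene table z 0.0011712991896753273
coral [152 113  29  34 699] [0.0189 0.0484 0.073 ] 208
 rim circ [ 0.5083 -0.2946  0.0284] minmax [ 0.4791 -0.325   0.0601] [ 0.5388 -0.2634  0.0746]
 box [ 0.50920339 -0.29437827  0.04738461]
  hull@ 0.0 [ 0.4408 -0.3689 -0.    ] [ 0.5253 -0.2792  0.    ]
  hull@ 0.07 [ 0.4796 -0.3238  0.07  ] [ 0.5577 -0.2407  0.07  ]
slate [236 173  27  34 707] [0.0184 0.0439 0.0723] 179
 rim circ [ 0.5363 -0.0517  0.0283] minmax [ 0.5073 -0.0804  0.0601] [ 0.5665 -0.0219  0.0747]
 box [ 0.53632339 -0.05145452  0.04738377]
  hull@ 0.0 [ 0.4725 -0.1054 -0.    ] [ 0.5539 -0.0316  0.    ]
  hull@ 0.07 [ 0.5089 -0.0798  0.07  ] [ 0.5842 -0.0116  0.07  ]
scale hist (array([1394, 3385,   83,   82,  381,  399,   26,   49,   58,   57,   53,
         65,   68,   58,   74,  103,  181,  454,  208,   20,  959,  629,
        255,  332,   93,    0]), array([-0.005,  0.   ,  0.005,  0.01 ,  0.015,  0.02 ,  0.025,  0.03 ,
        0.035,  0.04 ,  0.045,  0.05 ,  0.055,  0.06 ,  0.065,  0.07 ,
        0.075,  0.08 ,  0.085,  0.09 ,  0.095,  0.1  ,  0.105,  0.11 ,
        0.115,  
[... 727 characters left out ...]
 0.5141 -0.0883  0.    ] [ 0.579  -0.0283  0.    ]
  hull@ 0.07 [ 0.5029 -0.0799  0.07  ] [ 0.5622 -0.0251  0.07  ]
scale hist (array([2296, 2404,   24,   67,  471,  255,    2,   26,   28,   30,   29,
         35,   33,   35,   34,   95,  192,  552,   91,   20, 1441,  545,
        292,  435,   32,    0]), array([-0.005,  0.   ,  0.005,  0.01 ,  0.015,  0.02 ,  0.025,  0.03 ,
        0.035,  0.04 ,  0.045,  0.05 ,  0.055,  0.06 ,  0.065,  0.07 ,
        0.075,  0.08 ,  0.085,  0.09 ,  0.095,  0.1  ,  0.105,  0.11 ,
        0.115,  0.12 ,  0.125]))
dish 529 [0.4932 0.1828 0.0322] [0.49402418 0.18340825 0.11330756]
plate 2764 [0.49237077 0.18343017 0.10545472] [0.10804701 0.10875321 0.0243018 ]
```

```bash
cat > go.py <<'E'
import sys,numpy as np
from scipy.spatial.transform import Rotation as Ro
from bench import monitor
s=monitor.get_obs(); R=Ro.from_rotvec(s["orientation"]).as_matrix(); p=np.array(s["tcp_pos"])
print("t",round(s["clock"],2),"p",p.round(4),"F",np.round(s["contact_force"],1),"w",round(s["grip_width"],4),"tool z",R[:,2].round(4),"x",R[:,0].round(3))
for a in sys.argv[1:]:
    w=np.array(eval(a)); print(a,"tool shift cm",(R.T@(w-p)*100).round(2)); p=w
E
python3 go.py '(.45,.40,.23)' '(.508,-.295,.23)' '(.508,-.295,.03)'
```

```text
t 0.1 p [0.1648 0.654  0.2304] F [ 0.3 -0.8  0.2] w 0.0855 tool z [-3.0e-04 -1.6e-03 -1.0e+00] x [-0.97   0.244 -0.   ]
(.45,.40,.23) tool shift cm [-33.86 -17.67   0.08]
(.508,-.295,.23) tool shift cm [-22.6  -65.98   0.11]
(.508,-.295,.03) tool shift cm [ 0.    0.03 20.  ]
```

```bash
python3 -m crank '[[[-3.4,-1.8,0],[0,0,0]],[[-3.4,-1.8,0],[0,0,0]],[[-3.4,-1.8,0],[0,0,0]],[[-3.4,-1.8,0],[0,0,0]],[[-3.4,-1.8,0],[0,0,0]]]' 8.5 30
python3 -m crank '[[[-3.4,-1.8,0],[0,0,0]],[[-3.4,-1.8,0],[0,0,0]],[[-3.4,-1.8,0],[0,0,0]],[[-3.4,-1.8,0],[0,0,0]],[[-3.4,-1.8,0],[0,0,0]]]'
python3 -m crank '[[[-1.5,-4.4,0],[0,0,0]],[[-1.5,-4.4,0],[0,0,0]],[[-1.5,-4.4,0],[0,0,0]],[[-1.5,-4.4,0],[0,0,0]],[[-1.5,-4.4,0],[0,0,0]]]'
python3 go.py '(.508,-.295,.23)'
```

```text
clock: 0.6
tcp_pos: [0.3087, 0.5243, 0.2309]
orientation: [-0.387, -3.118, 0.001]
contact_force: [-0.3, 1.1, -0.3]
grip_width: 0.0848
gripper_force: 0.0
clock: 1.1
tcp_pos: [0.4514, 0.3956, 0.231]
orientation: [-0.387, -3.117, 0.001]
contact_force: [0.1, 0.4, 0.1]
grip_width: 0.0849
gripper_force: 0.0
clock: 1.6
tcp_pos: [0.4692, 0.1633, 0.2311]
orientation: [-0.387, -3.117, 0.0]
contact_force: [1.0, -0.2, -0.1]
grip_width: 0.0851
gripper_force: 0.0
t 1.6 p [0.4692 0.1633 0.2311] F [ 1.  -0.2 -0.1] w 0.0851 tool z [-4.e-04 -1.e-04 -1.e+00] x [-0.97   0.244  0.   ]
(.508,-.295,.23) tool shift cm [-14.96 -43.49   0.11]
```

```bash
python3 -m crank '[[[-1.5,-4.4,0],[0,0,0]],[[-1.5,-4.4,0],[0,0,0]],[[-1.5,-4.4,0],[0,0,0]],[[-1.5,-4.4,0],[0,0,0]],[[-1.5,-4.4,0],[0,0,0]]]' >/dev/null
python3 -m crank '[[[-1.5,-4.4,0],[0,0,0]],[[-1.5,-4.4,0],[0,0,0]],[[-1.5,-4.4,0],[0,0,0]],[[-1.5,-4.2,0],[0,0,0]],[[-1.5,-4.1,0],[0,0,0]]]' >/dev/null
python3 -m crank '[[[0,0,0],[0,0,0]],[[0,0,0],[0,0,0]]]' >/dev/null
python3 go.py '(.508,-.295,.23)' '(.508,-.295,.1)'
python3 - <<'E'
from h import *
s=monitor.get_obs(); im,d=optics.grab_frame("wrist"); cv2.imwrite("pics/w1.png",im[:,:,::-1])
from scipy.spatial.transform import Rotation as Ro
m=optics.camera_model("wrist"); f=192/np.tan(np.radians(m["vertical_fov"]/2)); T=m["hand_eye"]
v,u=np.mgrid[:384,:512]; x=u-m["cx"];y=v-m["cy"]; r=np.hypot(x,y)+1e-9; th=r/f
c=np.dstack([np.tan(th)*x/r*d,np.tan(th)*y/r*d,d])
P=(c@T[:3,:3].T+T[:3,3])@Ro.from_rotvec(s["orientation"]).as_matrix().T+s["tcp_pos"]
b,st=big(masks(im)["coral"]); p=P[b&(d>0)]; t=p[p[:,2]>.06]; print(st,len(p),len(t),circ(t),t.min(0),t.max(0),p.min(0),p.max(0))
E
```

```text
t 2.8 p [ 0.5081 -0.294   0.2307] F [0.6 0.3 0.7] w 0.0851 tool z [-1.2e-03  2.0e-04 -1.0e+00] x [-0.969  0.247  0.001]
(.508,-.295,.23) tool shift cm [-0.02 -0.1   0.07]
(.508,-.295,.1) tool shift cm [-0.02  0.   13.  ]
[ 227  142   56   60 2063] 2055 488 [ 0.50701819 -0.29708193  0.02825792] [ 0.47664205 -0.32587007  0.06014035] [ 0.53765535 -0.2677456   0.072025  ] [ 0.47664205 -0.32587007  0.01811516] [ 0.53765535 -0.2677456   0.072025  ]
```

View pics/w1.png

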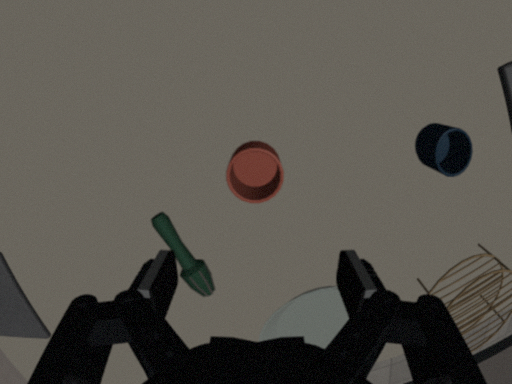

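The wrist view shows coral centred at (255,170), midway between the fingers, with slate well clear at (445,150) and the green tool at (185,255), outside the fingers. I'll descend.

```bash
python3 -m crank '[[[0,-0.2,4],[0,0,0]],[[0,0,4],[0,0,0]],[[0,0,4],[0,0,0]],[[0,0,2.5],[0,0,0]],[[0,0,2],[0,0,0]]]' >/dev/null
python3 -m crank '[[[0,0,1.5],[0,0,0]],[[0,0,1],[0,0,0]],[[0,0,1],[0,0,0]],[[0,0,0],[0,0,0]],[[0,0,0],[0,0,0]]]' >/dev/null
python3 go.py '(.508,-.296,.03)'
```

```text
t 3.85 p [ 0.5086 -0.2953  0.0318] F [-0.2 -1.1  0.3] w 0.0848 tool z [ 7.e-04 -3.e-04 -1.e+00] x [-0.97   0.244 -0.001]
(.508,-.296,.03) tool shift cm [ 0.04 -0.09  0.18]
```

```bash
python3 -m crank '[[[0,-0.1,0],[0,0,0]],[[0,0,0],[0,0,0]],[[0,0,0],[0,0,0]],[[0,0,0],[0,0,0]],[[0,0,0],[0,0,0]]]' 6.6 30
python3 -m crank '[[[0,0,0],[0,0,0]],[[0,0,0],[0,0,0]],[[0,0,0],[0,0,0]],[[0,0,0],[0,0,0]],[[0,0,0],[0,0,0]]]' 5 30
python3 go.py
```

```text
clock: 4.35
tcp_pos: [0.5081, -0.2961, 0.0314]
orientation: [0.387, 3.118, 0.0]
contact_force: [-0.3, 0.3, 0.3]
grip_width: 0.066
gripper_force: 0.0
clock: 4.85
tcp_pos: [0.5082, -0.2962, 0.0315]
orientation: [0.387, 3.117, -0.0]
contact_force: [-0.7, -0.0, 4.6]
grip_width: 0.0616
gripper_force: 32.4
t 4.85 p [ 0.5082 -0.2962  0.0315] F [-0.7 -0.   4.6] w 0.0616 tool z [ 4.e-04 -1.e-04 -1.e+00] x [-0.97   0.244 -0.   ]
```

```bash
python3 -m crank '[[[0,0,-0.5],[0,0,0]],[[0,0,-1],[0,0,0]],[[0,0,-2],[0,0,0]],[[0,0,-3],[0,0,0]],[[0,0,-4],[0,0,0]]]'
python3 -m crank '[[[0,0,-4],[0,0,0]],[[0,0,-3],[0,0,0]],[[0,0,-1],[0,0,0]],[[0,0,0],[0,0,0]],[[0,0,0],[0,0,0]]]'
python3 go.py '(.492,.1835,.215)'
```

```text
clock: 5.35
tcp_pos: [0.5067, -0.2952, 0.1363]
orientation: [-0.386, -3.114, -0.001]
contact_force: [1.2, -0.2, -1.6]
grip_width: 0.0616
gripper_force: 33.3
clock: 5.85
tcp_pos: [0.5072, -0.2953, 0.2148]
orientation: [-0.386, -3.116, -0.001]
contact_force: [0.0, 0.2, -2.8]
grip_width: 0.0617
gripper_force: 33.4
t 5.85 p [ 0.5072 -0.2953  0.2148] F [ 0.   0.2 -2.8] w 0.0617 tool z [-0.0021  0.0011 -1.    ] x [-0.97   0.244  0.002]
(.492,.1835,.215) tool shift cm [1.316e+01 4.606e+01 4.000e-02]
```

Lifted. Transfer in 13 rows at about 3.7 cm each, easing in and out.

```bash
python3 -m crank '[[[0.4,1.4,0],[0,0,0]],[[0.8,2.8,0],[0,0,0]],[[1.1,3.9,0],[0,0,0]],[[1.1,3.9,0],[0,0,0]],[[1.1,3.9,0],[0,0,0]]]' >/dev/null
python3 -m crank '[[[1.1,3.9,0],[0,0,0]],[[1.1,3.9,0],[0,0,0]],[[1.1,3.9,0],[0,0,0]],[[1.1,3.9,0],[0,0,0]],[[1.1,3.9,0],[0,0,0]]]' >/dev/null
python3 -m crank '[[[1.1,3.9,0],[0,0,0]],[[1.1,3.5,0],[0,0,0]],[[0.8,2,0],[0,0,0]],[[0.4,1.2,0],[0,0,0]],[[0,0,0],[0,0,0]]]' >/dev/null
python3 -m crank '[[[0,0,0],[0,0,0]],[[0,0,0],[0,0,0]],[[0,0,0],[0,0,0]]]' >/dev/null
python3 go.py '(.492,.1835,.215)'
python3 - <<'E'
from h import *
for n in("scene","top"):
    im,d=optics.grab_frame(n); np.savez(f"pics/{n}1.npz",im=im,d=d); cv2.imwrite(f"pics/{n}1.png",im[:,:,::-1])
    P=cloud(n,d); m=masks(im)["coral"]
    if n=="scene": m[:60,:60]=0
    b,s=big(m); p=P[b&(d>0)]; print(n,s,len(p),np.percentile(p,[1,50,99],axis=0).round(4))
im=np.hstack([cv2.imread("pics/scene1.png")[100:300,200:500],cv2.imread("pics/top1.png")[100:300,50:350]])
cv2.imwrite("pics/c1.png",im)
E
```

```text
t 7.65 p [0.4907 0.1812 0.2163] F [-0.  -1.  -1.7] w 0.0613 tool z [-0.e+00 -3.e-04 -1.e+00] x [-0.969  0.247 -0.   ]
(.492,.1835,.215) tool shift cm [-0.07  0.26  0.13]
scene [ 360  160   35   44 1003] 993 [[0.4623 0.1528 0.2034]
 [0.4948 0.1784 0.227 ]
 [0.5215 0.2086 0.257 ]]
top [116 196  31  14 250] 248 [[0.461  0.1578 0.2027]
 [0.4723 0.1884 0.227 ]
 [0.4854 0.2051 0.2936]]
```

View pics/c1.png

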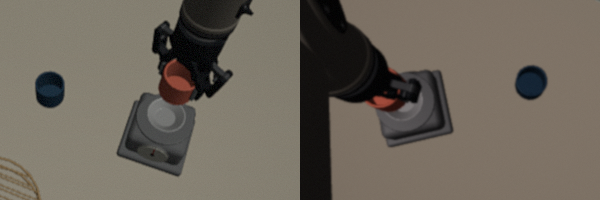

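The scene crop shows the coral cup held upright at (178,82), over the dish at (165,115). Before lowering I'll measure the cup's centre against the dish, using the scene camera for both.

Run:
```python
from h import *
for n in ("scene","top"):
    z=np.load(f"pics/{n}1.npz"); im,d=z["im"],z["d"]; P=cloud(n,d); m=masks(im)["coral"]
    if n=="scene": m[:60,:60]=0
    b,_=big(m); p=P[b&(d>0)]
    zt=np.percentile(p[:,2],98) if n=="scene" else .257
    t=p[(p[:,2]>zt-.012)&(p[:,2]<zt+.002)]; print(n,zt,len(t),"rim",circ(t).round(4),circ(t,.0285).round(4),t.min(0).round(4),t.max(0).round(4))
    cam=-(optics.camera_model(n)["R"].T@optics.camera_model(n)["t"])
    # outer wall: points on camera-facing side, low band
    lo=p[(p[:,2]<zt-.015)&(p[:,2]>zt-.045)]
    for k in range(4):
        c=circ(lo,.031) if k==0 else least_squares(lambda q:np.hypot(lo[:,0]-q[0],lo[:,1]-q[1])-.031,c,loss="soft_l1",f_scale=.001).x
        rr=np.hypot(*(lo[:,:2]-c).T)-.031; lo=lo[abs(rr)<.005]
    print(" wall",len(lo),c.round(4),np.std(rr))
    q=P[150:290,300:420] if n=="scene" else P[160:255,110:210]
    q=q.reshape(-1,3); t=q[(q[:,2]>.112)&(q[:,2]<.118)]; print(" dish",len(t),circ(t,.035).round(4))
    z0=np.load(f"pics/{n}0.npz")["d"]; q=cloud(n,z0); q=(q[180:280,310:405] if n=="scene" else q[160:255,110:210]).reshape(-1,3)
    t=q[(q[:,2]>.112)&(q[:,2]<.118)]; print(" dish0",len(t),circ(t,.035).round(4))
    t=q[(q[:,2]>.095)&(q[:,2]<.1)]; print(" plate ctr0",((t.min(0)+t.max(0))/2).round(4))
    t=q[(q[:,2]>.1005)&(q[:,2]<.1035)]; t=t[np.hypot(t[:,0]-.492,t[:,1]-.1835)<.028]; print(" floor",t.mean(0).round(4),len(t))
```

```text
scene 0.2566599148885397 252 rim [0.4918 0.1821 0.0286] [0.4919 0.182 ] [0.4681 0.1508 0.2447] [0.5215 0.2094 0.2576]
 wall 433 [0.4909 0.1849] 0.0014352824060745938
 dish 240 [0.4913 0.1842]
 dish0 295 [0.4917 0.1844]
 plate ctr0 [0.4912 0.1841 0.0975]
 floor [0.4888 0.1838 0.1022] 196
top 0.257 105 rim [0.4905 0.1802 0.0281] [0.491  0.1803] [0.461  0.1582 0.247 ] [0.4726 0.2009 0.2564]
 wall 13 [0.4916 0.1755] 0.0006994889306803301
 dish 125 [0.4944 0.1838]
 dish0 285 [0.4932 0.1827]
 plate ctr0 [0.4924 0.1835 0.0975]
 floor [0.4932 0.1833 0.1021] 350
```

```bash
python3 -m crank '[[[0,0.25,1],[0,0,0]],[[0,0,2],[0,0,0]],[[0,0,2],[0,0,0]],[[0,0,1],[0,0,0]],[[0,0,0.4],[0,0,0]]]' >/dev/null
python3 -m crank '[[[0,0,0],[0,0,0]],[[0,0,0],[0,0,0]],[[0,0,0],[0,0,0]]]'
python3 go.py '(.4915,.1835,.1335)'
python3 - <<'E'
from h import *
im,d=optics.grab_frame("scene"); P=cloud("scene",d); m=masks(im)["coral"]; m[:60,:60]=0
b,_=big(m); p=P[b&(d>0)]; zt=np.percentile(p[:,2],98)
t=p[p[:,2]>zt-.012]; print(zt,"rim",circ(t).round(4),circ(t,.0285).round(4))
q=P[150:290,300:420].reshape(-1,3); t=q[(q[:,2]>.112)&(q[:,2]<.118)]; print(" dish",len(t),circ(t,.035).round(4))
cv2.imwrite("pics/c2.png",cv2.resize(im[140:300,290:430,::-1],None,fx=3,fy=3))
E
```

```text
clock: 8.55
tcp_pos: [0.4917, 0.1854, 0.1531]
orientation: [0.387, 3.116, 0.002]
contact_force: [0.8, 0.2, -1.7]
grip_width: 0.0612
gripper_force: 33.4
t 8.55 p [0.4917 0.1854 0.1531] F [ 0.8  0.2 -1.7] w 0.0612 tool z [ 1.4e-03  9.0e-04 -1.0e+00] x [-0.97   0.244 -0.001]
(.4915,.1835,.1335) tool shift cm [-0.03 -0.19  1.96]
0.1942217271458324 rim [0.4928 0.1864 0.0286] [0.493  0.1863]
 dish 155 [0.4894 0.1844]
```

View pics/c2.png

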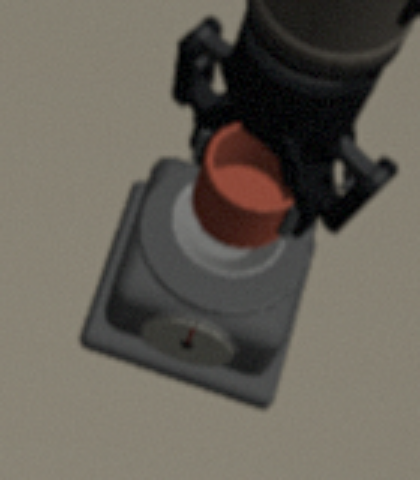

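The crop shows the cup at about (240,185), upright just above the dish. It is about 2 mm too far in +y, so I correct that and lower slowly.

```bash
python3 -m crank '[[[0,-0.2,0],[0,0,0]],[[0,0,0.3],[0,0,0]],[[0,0,0.3],[0,0,0]],[[0,0,0],[0,0,0]],[[0,0,0],[0,0,0]]]' 
python3 go.py '(.4918,.1838,.1335)'
```

```text
clock: 9.1
tcp_pos: [0.4905, 0.1832, 0.1461]
orientation: [-0.387, -3.117, 0.0]
contact_force: [0.4, -0.1, -2.6]
grip_width: 0.0614
gripper_force: 33.5
t 9.1 p [0.4905 0.1832 0.1461] F [ 0.4 -0.1 -2.6] w 0.0614 tool z [-3.e-04 -2.e-04 -1.e+00] x [-0.97   0.244  0.   ]
(.4918,.1838,.1335) tool shift cm [-0.11  0.09  1.26]
```

```bash
python3 -m crank '[[[-0.1,0.05,0.2],[0,0,0]],[[0,0,0.3],[0,0,0]],[[0,0,0.2],[0,0,0]],[[0,0,0],[0,0,0]],[[0,0,0],[0,0,0]]]' 
python3 go.py '(.4918,.1838,.1335)'
```

```text
clock: 9.6
tcp_pos: [0.4917, 0.1834, 0.1392]
orientation: [-0.387, -3.118, 0.0]
contact_force: [-0.2, -0.1, -2.1]
grip_width: 0.0614
gripper_force: 33.5
t 9.6 p [0.4917 0.1834 0.1392] F [-0.2 -0.1 -2.1] w 0.0614 tool z [-2.e-04 -1.e-04 -1.e+00] x [-0.97   0.244  0.   ]
(.4918,.1838,.1335) tool shift cm [-0.    0.04  0.57]
```

```bash
python3 -m crank '[[[0,0,0.2],[0,0,0]],[[0,0,0.1],[0,0,0]],[[0,0,0],[0,0,0]],[[0,0,0],[0,0,0]]]' 
python3 -m crank '[[[0,0,0.1],[0,0,0]],[[0,0,0],[0,0,0]],[[0,0,0],[0,0,0]]]'
```

```text
clock: 10.0
tcp_pos: [0.4917, 0.1835, 0.1363]
orientation: [-0.387, -3.118, -0.0]
contact_force: [0.4, -0.5, -2.2]
grip_width: 0.0617
gripper_force: 33.5
clock: 10.3
tcp_pos: [0.4917, 0.1834, 0.1353]
orientation: [-0.387, -3.118, -0.0]
contact_force: [-0.2, 0.5, -2.5]
grip_width: 0.0615
gripper_force: 33.5
```

```bash
for i in 1; do python3 -m crank '[[[0,0,0.1],[0,0,0]],[[0,0,0],[0,0,0]],[[0,0,0],[0,0,0]]]'; done
python3 -m crank '[[[0,0,0.05],[0,0,0]],[[0,0,0],[0,0,0]],[[0,0,0],[0,0,0]]]'
```

```text
clock: 10.6
tcp_pos: [0.4917, 0.1834, 0.1343]
orientation: [-0.387, -3.118, 0.0]
contact_force: [-0.2, -0.2, -2.3]
grip_width: 0.0614
gripper_force: 33.5
clock: 10.9
tcp_pos: [0.4917, 0.1834, 0.1338]
orientation: [-0.387, -3.118, 0.0]
contact_force: [-0.4, -0.3, -2.1]
grip_width: 0.0614
gripper_force: 33.5
```

```bash
python3 -m crank '[[[0,0,0.05],[0,0,0]],[[0,0,0],[0,0,0]],[[0,0,0],[0,0,0]]]'
python3 -m crank '[[[0,0,0.05],[0,0,0]],[[0,0,0],[0,0,0]],[[0,0,0],[0,0,0]]]'
```

```text
clock: 11.2
tcp_pos: [0.4919, 0.1835, 0.1335]
orientation: [0.387, 3.117, 0.0]
contact_force: [-1.2, -0.1, 1.2]
grip_width: 0.0614
gripper_force: 33.6
clock: 11.5
tcp_pos: [0.4922, 0.1836, 0.1335]
orientation: [0.387, 3.117, 0.001]
contact_force: [-1.6, -0.3, 4.9]
grip_width: 0.0617
gripper_force: 33.9
```

Contact at the expected height (102 mm + 31.5 mm). I'll check centring before releasing.

```bash
cat > chk.py <<'E'
from h import *
for n in ("scene","top"):
    im,d=optics.grab_frame(n); P=cloud(n,d); m=masks(im)["coral"]
    if n=="scene": m[:60,:60]=0
    b,_=big(m); p=P[b&(d>0)]; t=p[(p[:,2]>.162)&(p[:,2]<.180)]
    if len(t)>40: print(n,"top z",np.percentile(p[:,2],98).round(4),"rim",len(t),circ(t).round(4),circ(t,.0285).round(4))
    z0=np.load(f"pics/{n}0.npz")["d"]; q=cloud(n,z0); q=(q[180:280,310:405] if n=="scene" else q[160:255,110:210]).reshape(-1,3)
    t=q[(q[:,2]>.111)&(q[:,2]<.118)]; print(" dish0",circ(t,.035).round(4))
    cv2.imwrite(f"pics/chk_{n}.png",im[:,:,::-1])
E
python3 chk.py
```

```text
scene top z 0.1749 rim 198 [0.4934 0.1845 0.0285] [0.4934 0.1845]
 dish0 [0.492  0.1844]
top top z 0.2662 rim 75 [0.4928 0.1822 0.0289] [0.4924 0.1822]
 dish0 [0.493  0.1828]
```

```bash
python3 -m crank '[[[0,0,-0.03],[0,0,0]],[[0,0,0],[0,0,0]],[[0,0,0],[0,0,0]]]' 6.15 20
python3 -m crank '[[[0,0,0],[0,0,0]],[[0,0,0],[0,0,0]],[[0,0,0],[0,0,0]]]' 6.6
python3 -m crank '[[[0,0,0],[0,0,0]],[[0,0,0],[0,0,0]],[[0,0,0],[0,0,0]],[[0,0,0],[0,0,0]]]' 8.5
python3 chk.py; python3 -c "
import cv2;cv2.imwrite('pics/c3.png',cv2.resize(cv2.imread('pics/chk_scene.png')[140:300,290:430],None,fx=3,fy=3))"
```

```text
clock: 11.9
tcp_pos: [0.4921, 0.1836, 0.1335]
orientation: [0.387, 3.117, 0.001]
contact_force: [-1.0, -0.6, 4.4]
grip_width: 0.0617
gripper_force: 30.6
clock: 12.2
tcp_pos: [0.4914, 0.1834, 0.1328]
orientation: [-0.387, -3.117, 0.001]
contact_force: [-0.0, 0.8, 0.2]
grip_width: 0.0657
gripper_force: 0.0
clock: 12.6
tcp_pos: [0.4917, 0.1835, 0.1331]
orientation: [-0.387, -3.118, -0.0]
contact_force: [-0.7, 0.2, 0.5]
grip_width: 0.0853
gripper_force: 0.0
scene top z 0.1742 rim 207 [0.4932 0.1845 0.0285] [0.4932 0.1845]
 dish0 [0.492  0.1844]
top top z 0.2663 rim 74 [0.4905 0.1818 0.0267] [0.4924 0.1819]
 dish0 [0.493  0.1828]
```

View pics/c3.png

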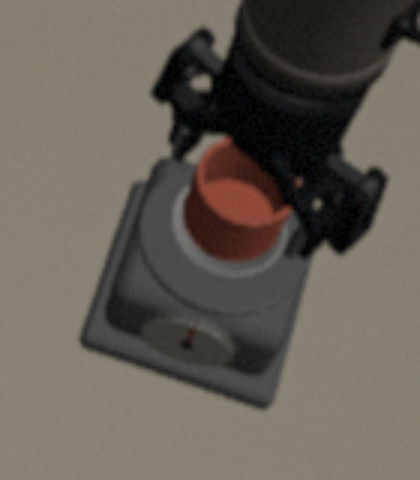

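The cup sits upright in the dish at about (238,200), with the fingers open and clear. Now I retreat straight up and then move off to the side.

```bash
python3 -m crank '[[[0,0,-0.5],[0,0,0]],[[0,0,-1],[0,0,0]],[[0,0,-2],[0,0,0]],[[0,0,-3],[0,0,0]],[[0,0,-4],[0,0,0]]]'
python3 -m crank '[[[0,0,-3],[0,0,0]],[[0,2,0],[0,0,0]],[[0,4,0],[0,0,0]],[[0,4,0],[0,0,0]],[[0,4,0],[0,0,0]]]' >/dev/null
python3 -m crank '[[[0,4,0],[0,0,0]],[[0,3,0],[0,0,0]],[[0,1,0],[0,0,0]],[[0,0,0],[0,0,0]],[[0,0,0],[0,0,0]]]'
python3 - <<'E'
from h import *
for n in ("scene","top"):
    im,d=optics.grab_frame(n); P=cloud(n,d)
    for k,m in masks(im).items():
        if n=="scene": m[:60,:60]=0
        b,_=big(m); p=P[b&(d>0)]; zt=np.percentile(p[:,2],98); t=p[p[:,2]>zt-.009]
        A=np.c_[t[:,:2]-t[:,:2].mean(0),np.ones(len(t))]; 
        print(n,k,"top",zt.round(4),len(t),"rim",circ(t).round(4),"floor z",np.percentile(p[:,2],[1,50]).round(4))
        if k=="coral":
            c=circ(t)[:2]; i=P[b&(d>0)]; i=i[(np.hypot(*(i[:,:2]-c).T)<.02)]
            i=i[abs(i[:,2]-np.median(i[:,2]))<.006]
            print("  inner floor slope",np.linalg.lstsq(np.c_[i[:,:2]-c,np.ones(len(i))],i[:,2],rcond=None)[0].round(4),len(i))
            print("  rim tilt fit", np.linalg.lstsq(A,t[:,2],rcond=None)[0].round(4))
    cv2.imwrite(f"pics/f_{n}.png",im[:,:,::-1])
a=cv2.imread("pics/f_scene.png")[150:290,300:420]; b=cv2.imread("pics/f_top.png")[140:280,95:215]
cv2.imwrite("pics/f.png",cv2.resize(np.hstack([a,b]),None,fx=3,fy=3))
E
```

```text
clock: 13.2
tcp_pos: [0.4908, 0.1829, 0.2388]
orientation: [-0.387, -3.116, 0.003]
contact_force: [-0.0, 0.5, 0.1]
grip_width: 0.0852
gripper_force: 0.0
clock: 14.2
tcp_pos: [0.5456, 0.3952, 0.268]
orientation: [-0.389, -3.117, 0.002]
contact_force: [0.1, -0.1, -0.4]
grip_width: 0.0847
gripper_force: 0.0
scene coral top 0.1743 254 rim [0.493  0.1843 0.0285] floor z [0.1205 0.148 ]
  inner floor slope [-0.0437  0.0034  0.1226] 103
  rim tilt fit [0.0186 0.0024 0.1711]
scene slate top 0.0715 153 rim [ 0.5363 -0.0519  0.0282] floor z [0.018  0.0435]
top coral top 0.1733 290 rim [0.4926 0.1824 0.0287] floor z [0.1191 0.1232]
  inner floor slope [ 0.006  -0.0041  0.1219] 322
  rim tilt fit [-0.0046  0.0072  0.1712]
top slate top 0.0706 119 rim [ 0.5357 -0.0536  0.0279] floor z [0.0172 0.0215]
```

View pics/f.png

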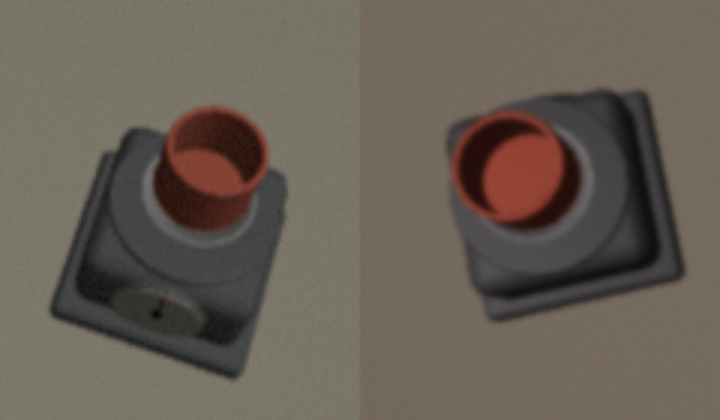

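Both views show the cup upright and centred in the dish. Its inner floor is 102 mm above slate's, so it is seated, and slate hasn't moved.

```bash
python3 -c "
from bench import r
print(r.hand_in())"
```

```text
the job is handed in; nothing more can be done
None
```

The coral ramekin was lowered in the gripper into the scale's cradle and released; it measured seated, upright and within about 1 mm of centre, slate was left where it stood, and the job was handed in at about 14 s.

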